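Send the spent filter cartridge down the rocker chute

TASK

Lift the cover off the carrier by its knob and set it right way up on the rubber mat. Then take the white filter cartridge out, lower it gently lengthwise onto the chute's pivoting tray, reaching in under the instrument, and ease it forward little by little until the tray begins to go, then stop at once: its weight alone must tip the tray and send it down into the bin, with nothing holding or pushing it. Do not lean on the chute, and leave the bottle, jar, tape roll and pot where they are.

Things in the scene. Friction and masses are not known exactly. Their poses are not given: they have to be found in the camera images.
- tray (a joint): angle of the chute's pivoting tray, rad: 0 = level (rest, held by a rear counterweight), 0.5 = fully tipped, front edge down to the bin. Free axle, mild damping; swings back when unloaded. A cartridge tips it only once its middle is 5 to 25 mm forward of the axle, depending on cartridge and counterweight weights that differ each time: ease it forward bit by bit until the tray goes.
- tray_load (a point): point on the middle of the level tray's bed, straight above its axle, 100 mm over the bench; fixed to the chute, does not tip. x: level direction of travel towards the bin, y: along the axle, z up. The smooth aluminium bed (friction about 0.2) reaches from x = -60 to +85 mm, with side lips 10 mm high, inner faces at y = +-36 mm. Nothing stands behind the tray.
- hood_edge (a point): middle of the lower front edge of the white instrument box over the tray, 78 mm above the bed, 25 mm behind the axle; axes as tray_load. The box reaches from here 90 mm along x, +-105 mm in y, 100 mm up (handle on top 37 mm more); side plates below it at x = 35 to 85, y = +-93 to 105 mm. An upright gripper strikes it: lean the tool back about 40 degrees, fingers forward and down along x.
- chute: the whole rocker chute: frame, tray, white instrument over it, ramp and steel bin, fixed to the bench. Origin on the bench straight below the axle; x is the direction of travel, z up. Beyond the tray a ramp (x = 83 to 180 mm) drops into the open-topped bin (x = 180 to 370 mm, 100 mm wide inside, walls 70 mm high).
- cartridge: white plastic filter cartridge with grey end caps and ribs: a block 120 (x) by 50 (y) by 50 (z) mm, 0.2 to 0.4 kg, the two ends alike. Origin at the centre of its underside, x along its length, z up. It lies in the carrier under the cover, on a floor 8 mm above the bench.
- carrier: grey plastic carrier base fixed on the bench: plate 220 by 180 by 8 mm with an upstanding rim 15 mm high, 170 by 130 mm outside, 160 by 120 mm inside. Origin at the centre of its underside, x along its length.
- cover: loose aluminium cover, an upside-down box 190 (x) by 150 (y) by 60 mm with 4 mm walls, 0.32 kg, standing on the carrier's plate round the rim (4 to 6 mm play); lift it at least 60 mm straight up to clear the cartridge and the rim. Origin at the centre of its lower edge plane, z up.
- cover_knob (a point): middle of the cover's black round knob, 28 mm diameter and 24 mm high, 84 mm above the cover's lower edge (its underside is 12 mm above the cover's top).
- mat: grey rubber mat, 220 (x) by 180 (y) by 3 mm, fixed flat on the bench. Origin at the centre of its underside. It and the carrier may change places.
- bottle: bystander: white plastic bottle, 66 mm diameter, 170 mm high; origin at the centre of its underside.
- jar: bystander: amber glass jar, 68 mm diameter, 90 mm high; origin at the centre of its underside.
- tape: bystander: clear tape roll lying flat, 90 mm diameter, 25 mm high; origin at the centre of its underside.
- pot: bystander: dark steel pot, 80 mm diameter, 100 mm high; origin at the centre of its underside.

How it is judged:
By the outcome, as a careful person would: the job done as asked, in the order asked, and still so for the second after the job is handed in, with the robot touching nothing.
It also fails if it takes over 72 s, if anything falls off the work surface, if the arm or the gripper's body presses on something with over 40 N, if the wrist force passes 120 N, or if a joint passes its speed limit or range.

ROBOT

A 7-joint arm with a two-finger parallel gripper is mounted at the origin on the work surface. World frame = base frame: x ahead of the robot, y to its left, z up, the work surface at z = 0. Lengths are in m, angles in rad, forces in N, time in s.
With the tool pointing down it reaches from about 0.4 to 0.85 m from the base axis. Payload 10.4 kg.
Tool frame: the origin (TCP) lies at the very end of the fingers, on their centre line; the grasp point (between the pads) lies 19 mm behind it (r.pinch_z is the distance from the TCP to the grasp point, in m); z points along the fingers, y is the line along which they close (so a half turn about z gives the same grasp; the last joint's range is limited). The gripper opens to 87 mm and grips with 3 to 60 N. Pads are 19 mm wide; open, the fingers measure 117 mm over their backs; the gripper's body (75 mm by 190 mm) begins 51 mm behind the grasp point.
Start: joints at [-1.16, 0.332, -0.065, 1.46, 0.022, 1.35, -0.088], TCP at [0.263, 0.567, 0.223] pointing down, gripper open.
Joint ranges: [-2.6, 2.6], [-0.5, 2.12], [-1.47, 1.34], [0.16, 2.42], [-1.27, 4.41], [0.06, 2.06], [-2.6, 2.6]. Speed limits (rad/s): [2.22, 2.22, 2.79, 2.79, 3.14, 3.14, 3.14].

INTERFACE

Orientations are given as a unit quaternion [x, y, z, w].
In Python, from bench import sensors, vision, r gives the robot as it stands.
- The arm moves only by the shell command python3 -m crank 'ROWS' [OPENING] [FORCE]. ROWS is JSON, a list of rows, each a list of 2 entries, a list of its own where there are three numbers: the shift along the tool's x, y, z normalised to -1 to 1, where 1 is 3 cm, then the turn about the tool's z normalised to -1 to 1, where 1 is 8 degrees. A call has 1 to 12 rows; each row shifts and turns the commanded pose from where the row before left it, along the tool's axes as they then stand; what a row does not reach is not made up. A row lasts 1/8 s, in which the tool goes at most 62.5 mm and 10.7 degrees, less where a joint would pass 70% of its speed; a pose out of reach is approached as far as the arm can. A call with a number of a shift or a turn outside -1 to 1 is refused whole. A call with a gripper value outside its range is refused whole. OPENING is the opening, from 0 (shut) to 1 (fully open), set as the call begins (- or left out, the last holds). The fingers move at their own pace and stop on an object; FORCE is the grip in N (left out, the last holds). Time passes only in rows, so rows that do not move let the fingers close. It gives the time, the measured TCP pose, the force, the opening and the grip force at its end, in the units of the state.
- sensors.read_state(): the state, without advancing time (a new reading comes with each control period).
- vision.camera(name): name is "scene" or "top" or "wrist"; returns the picture (480x640x3 uint8, red, green, blue); there is no depth.
- vision.camera_model(name): a dict with "vertical_fov" (degrees; the focal length in pixels is half the picture's height over the tangent of half this angle, whatever the lens; pixels are square), "cx", "cy" (the principal point, pixels), "camera_from_world" (4x4, takes a point from world to camera coordinates); the wrist camera has in their place "hand_eye" (4x4, takes a point from camera to tool coordinates, whose origin is the TCP and whose axes are the flange's). Camera axes: x right, y down, z forward; pixel columns grow to the right and rows downward; lengths in m; the calibration is good to about 2 mm. A picture is of the moment at which its call begins: read the wrist's pose just before it. camera_model takes no time and is no camera call.
- r.close_job(): hands the job in; it is judged then, once.
The state is a dict: "time": time; "joint_positions": joint angles; "joint_vel": joint speeds; "joint_torque": joint torques, N m; "ee_pos": TCP position; "eef_rot": TCP orientation; "ft_force": force on the tool from outside, world axes, zero at the start; "torque": the same for the moment, N m; "width": finger opening in m; "grip_force": force on a finger pad.
Only numpy, scipy, OpenCV 4.12 (cv2) and the standard library are available. Lean on these libraries where they do the work, as an engineer would, in place of code of your own. Each camera call takes 0.05 s, during which the arm holds its last target. There are 200 camera calls.

## Working session

There is one attempt and no reset: what is moved stays moved. The work goes in short steps, Python scripts to look and compute and a shell command to move; the robot and the scene stay as the last step left them, time stands still between calls to the robot, and variables do not carry over. Pictures are saved under pics/ and viewed, at most 10 in all, crops included, and the job is handed in when it is done.

```bash
ls; mkdir -p pics; cat > h.py <<'E'
import numpy as np, cv2, json
from bench import sensors, vision, r
from scipy.spatial.transform import Rotation as R
def snap(n,f):
    s=sensors.read_state(); im=vision.camera(n); cv2.imwrite(f'pics/{f}.png',im[:,:,::-1]); return s,im
def ray(name,uv,s=None):
    m=vision.camera_model(name); f=240/np.tan(np.radians(m['vertical_fov'])/2)
    d=np.array([(uv[0]-m['cx'])/f,(uv[1]-m['cy'])/f,1.])
    if name=='wrist':
        T=np.eye(4);T[:3,:3]=R.from_quat(s['eef_rot']).as_matrix();T[:3,3]=s['ee_pos'];T=T@np.array(m['hand_eye'])
    else: T=np.linalg.inv(np.array(m['camera_from_world']))
    return T[:3,3],T[:3,:3]@d
def onz(name,uv,z,s=None):
    o,d=ray(name,uv,s); return o+d*(z-o[2])/d[2]
def st():
    s=sensors.read_state(); print({k:np.round(s[k],3).tolist() for k in ('time','ee_pos','eef_rot','joint_positions','ft_force','width','grip_force')}); return s
E
python3 - <<'E'
from h import *
s=st(); 
print(R.from_quat(s['eef_rot']).as_matrix().round(3))
for n in('top','scene'):
    snap(n,n+'0'); m=vision.camera_model(n); print(n,{k:np.round(v,3).tolist() for k,v in m.items() if not isinstance(v,str)})
m=vision.camera_model('wrist'); print({k:np.round(v,3).tolist() for k,v in m.items() if not isinstance(v,str)})
E
```

```text
pics
{'time': 0.0, 'ee_pos': [0.263, 0.567, 0.222], 'eef_rot': [0.215, 0.977, -0.001, -0.0], 'joint_positions': [-1.16, 0.333, -0.065, 1.461, 0.022, 1.35, -0.088], 'ft_force': [-0.291, -0.016, -0.305], 'width': 0.087, 'grip_force': 0.0}
[[-0.907  0.42  -0.001]
 [ 0.42   0.907 -0.001]
 [-0.    -0.001 -1.   ]]
top {'vertical_fov': 56.686, 'cx': 322.114, 'cy': 230.344, 'camera_from_world': [[0.021, -1.0, 0.008, -0.006], [-0.994, -0.022, -0.107, 0.61], [0.107, -0.006, -0.994, 1.02], [0.0, 0.0, 0.0, 1.0]]}
scene {'vertical_fov': 49.478, 'cx': 312.603, 'cy': 244.066, 'camera_from_world': [[-0.826, 0.563, 0.001, 0.491], [0.452, 0.663, -0.596, -0.203], [-0.336, -0.492, -0.803, 1.545], [0.0, 0.0, 0.0, 1.0]]}
{'vertical_fov': 71.034, 'cx': 321.755, 'cy': 239.618, 'hand_eye': [[0.0, -0.953, -0.304, 0.083], [1.0, 0.0, -0.0, 0.0], [0.0, -0.304, 0.953, -0.163], [0.0, 0.0, 0.0, 1.0]]}
```

View pics/top0.png

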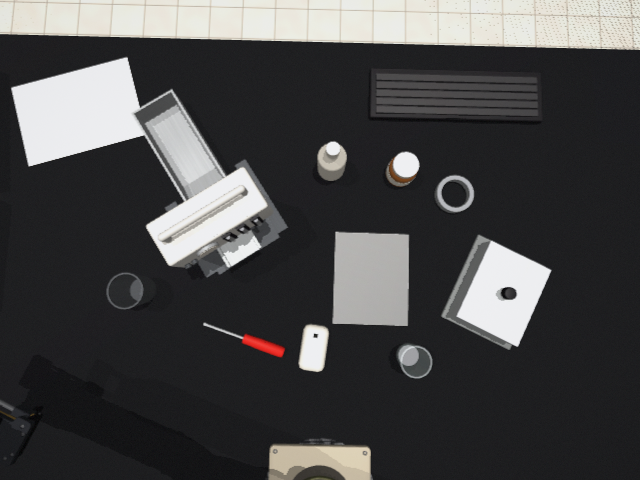

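View pics/scene0.png

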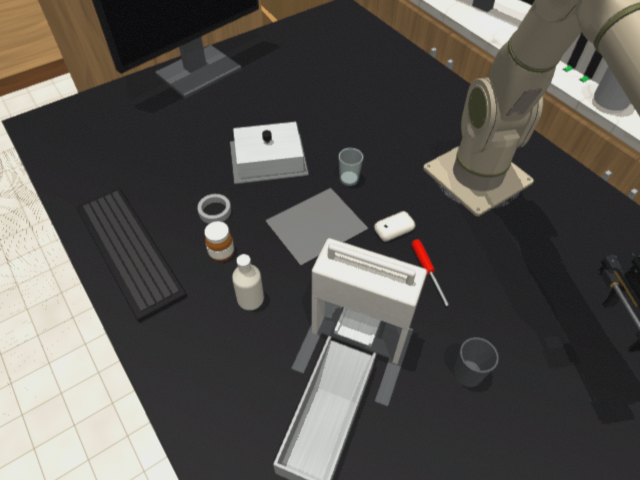

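The top view shows the cover at about (508,293) with its knob, the empty mat at (371,279) and the chute at about (210,215), heading up-left with its bin at (165,130). The pot is at (127,290), the bottle at (332,160), the jar at (403,168) and the tape at (454,194). The scene view agrees: the hood's open rear faces the robot.

```bash
python3 - <<'E'
from h import *
im=cv2.imread('pics/top0.png'); hsv=cv2.cvtColor(im,cv2.COLOR_BGR2HSV)
def quad(lo,hi,roi,z,name):
    m=cv2.inRange(hsv,lo,hi); k=np.zeros_like(m); x0,y0,x1,y1=roi; k[y0:y1,x0:x1]=m[y0:y1,x0:x1]
    c=max(cv2.findContours(k,cv2.RETR_EXTERNAL,cv2.CHAIN_APPROX_NONE)[0],key=cv2.contourArea)
    P=np.array([onz('top',p,z)[:2] for p in c[:,0]],np.float32)
    (cx,cy),(w,h),a=cv2.minAreaRect(P*1000); 
    print(name,'c',round(cx),round(cy),'wh',round(w),round(h),'ang(w axis from x)',round(a,1),'px',cv2.boundingRect(c))
quad((0,0,215),(180,40,255),(440,220,560,360),.068,'cover top')
quad((0,0,100),(180,40,200),(325,225,418,335),.003,'mat')
quad((0,0,205),(180,40,255),(140,160,275,270),.278,'hood top')
quad((0,0,0),(180,255,70),(498,282,518,304),.104,'knob')
E
```

```text
cover top c 474 -406 wh 148 190 ang(w axis from x) 64.7 px (457, 241, 94, 105)
mat c 500 -112 wh 181 219 ang(w axis from x) 89.3 px (332, 232, 77, 94)
hood top c 623 229 wh 124 206 ang(w axis from x) 33.4 px (147, 160, 120, 105)
knob c 475 -400 wh 24 31 ang(w axis from x) 1.2 px (501, 287, 15, 12)
```

```bash
python3 -m crank '[[[-1,-1,-0.5],0],[[-1,-1,-0.5],0],[[-1,-1,-0.5],0],[[-1,-1,-0.5],0],[[-1,-1,-0.5],0],[[-1,-1,-0.5],0],[[-1,-1,0],0],[[-1,-1,0],0],[[-1,-1,0],0],[[-1,-1,0],0],[[-1,-1,0],0],[[-1,-1,0],0]]'; python3 -m crank '[[[-1,-1,0],0],[[-1,-1,0],0],[[-1,-1,0],0],[[-1,-1,0],0],[[-1,-1,0],0],[[-1,-1,0],0],[[-1,-1,0],0],[[-1,-1,0.5],0],[[0,-1,0.5],0],[[0,-1,0.5],0],[[0,-1,0.5],0],[[0,-1,0.5],0]]'; python3 -c "from h import *; st()"
```

```text
time: 1.6
ee_pos: [0.4382, 0.0877, 0.3124]
eef_rot: [0.215, 0.977, 0.0, -0.0]
ft_force: [-0.0, 0.4, 0.6]
width: 0.0872
grip_force: 0.0
time: 3.1
ee_pos: [0.5039, -0.339, 0.2367]
eef_rot: [0.215, 0.977, 0.0, -0.0]
ft_force: [-0.2, -0.5, -0.6]
width: 0.0868
grip_force: 0.0
{'time': 3.1, 'ee_pos': [0.504, -0.339, 0.237], 'eef_rot': [0.215, 0.977, 0.0, -0.0], 'joint_positions': [-0.092, 0.347, 0.783, 1.525, -0.248, 1.372, 1.847], 'ft_force': [-0.234, -0.502, -0.649], 'width': 0.087, 'grip_force': 0.0}
```

```bash
python3 - <<'E'
from h import *
s,im=snap('wrist','w1')
hsv=cv2.cvtColor(im,cv2.COLOR_RGB2HSV)
w=cv2.inRange(hsv,(0,0,200),(180,50,255))
c=max(cv2.findContours(w,cv2.RETR_EXTERNAL,cv2.CHAIN_APPROX_NONE)[0],key=cv2.contourArea); print('white',cv2.boundingRect(c))
P=np.array([onz('wrist',p,.068,s)[:2]*1000 for p in c[:,0]],np.float32); print(cv2.minAreaRect(P))
M=np.zeros_like(w); cv2.drawContours(M,[c],-1,255,-1); k=(cv2.inRange(hsv,(0,0,0),(180,255,70)))&cv2.erode(M,np.ones((9,9)))
for d in cv2.findContours(k,cv2.RETR_EXTERNAL,cv2.CHAIN_APPROX_NONE)[0]:
    if cv2.contourArea(d)>300:
        (u,v),rr=cv2.minEnclosingCircle(d); print('dark',u,v,rr,onz('wrist',(u,v),.092,s))
E
```

```text
white (162, 122, 160, 183)
((474.07550048828125, -408.32562255859375), (149.6721649169922, 189.92263793945312), 64.72529602050781)
```

View pics/w1.png

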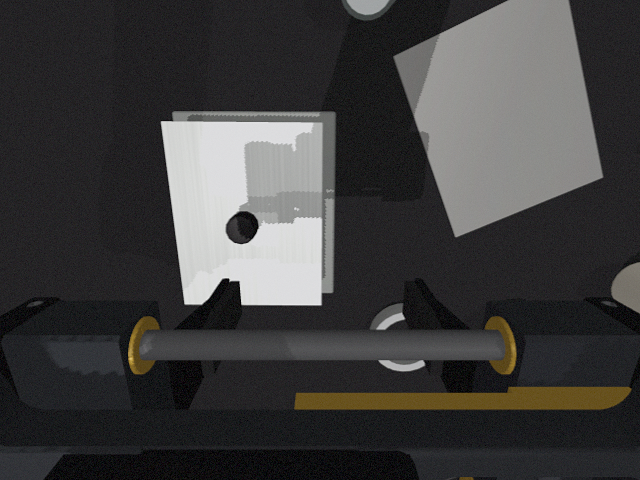

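The wrist picture shows the knob at (241,228), inside the white cover top (162–322, 122–305). The cover centre of (0.474,-0.408) agrees with the top view, so I go down onto the knob.

```bash
python3 -m crank '[[[0,-1,0.3],0],[[0,-1,0.6],0],[[0,-0.48,1],0],[[0,0,1],0],[[0,0,1],0],[[0,0,0.5],0],[[0,0,0],0],[[0,0,0],0]]'; python3 - <<'E'
from h import *
s,im=snap('wrist','w2'); print(s['ee_pos'])
E
```

```text
time: 4.15
ee_pos: [0.4737, -0.4064, 0.1067]
eef_rot: [0.215, 0.977, -0.0, 0.001]
ft_force: [0.1, -0.2, 0.9]
width: 0.0871
grip_force: 0.0
[ 0.47368618 -0.40635085  0.10667076]
```

View pics/w2.png

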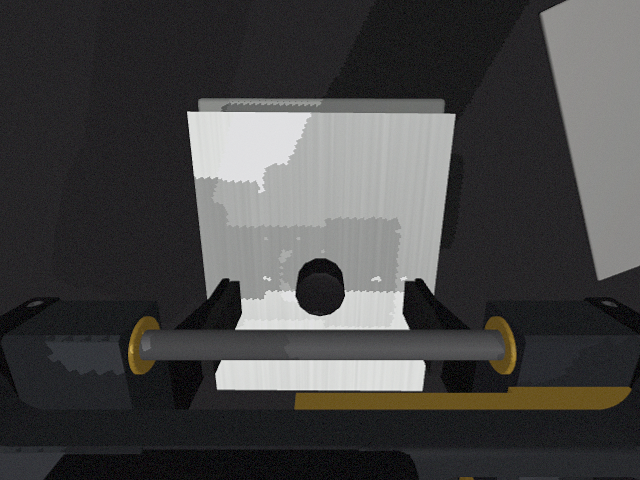

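The knob is centred between the fingers at (320,288), within about 2 mm. Next I go down, close, lift a little and check.

```bash
python3 -m crank '[[[0.05,0,0.6],0],[[0,0,0.5],0],[[0,0,0],0]]'; python3 -m crank '[[[0,0,0],0],[[0,0,0],0],[[0,0,0],0],[[0,0,0],0],[[0,0,0],0],[[0,0,0],0]]' 0.1 40; python3 -m crank '[[[0,0,-0.3],0],[[0,0,-0.5],0],[[0,0,-0.8],0],[[0,0,-1],0],[[0,0,-1],0],[[0,0,-1],0],[[0,0,-0.5],0]]'
```

```text
time: 4.58
ee_pos: [0.471, -0.4044, 0.0706]
eef_rot: [0.215, 0.977, 0.001, -0.001]
ft_force: [0.4, -0.1, 0.6]
width: 0.0873
grip_force: 0.0
time: 5.32
ee_pos: [0.4719, -0.4052, 0.0725]
eef_rot: [0.215, 0.977, 0.0, -0.0]
ft_force: [0.1, -0.3, -0.5]
width: 0.0349
grip_force: 0.0
time: 6.2
ee_pos: [0.4721, -0.4057, 0.2278]
eef_rot: [0.215, 0.977, -0.0, 0.001]
ft_force: [0.2, -0.4, -2.9]
width: 0.027
grip_force: 40.0
```

```bash
python3 -m crank '[[[0,0,0],-1],[[0,0,0],-1],[[0,0,0],-1],[[-0.3,0.5,0],-0.1],[[-0.3,1,0],0],[[-0.3,1,0],0],[[0,1,0],0],[[0,1,0],0],[[0,1,0],0],[[0,1,0],0],[[0,1,0],0],[[0,1,0],0]]';python3 -m crank '[[[0,1,0],0],[[0,0.8,0],0],[[0,0.5,0],0],[[0,0,0],0],[[0,0,0],0]]'; python3 -c "
from h import *; st(); snap('scene','s1')"
```

```text
time: 7.7
ee_pos: [0.4993, -0.148, 0.2254]
eef_rot: [0.002, 1.0, 0.0, -0.0]
ft_force: [0.2, 0.3, -3.4]
width: 0.0269
grip_force: 40.0
time: 8.32
ee_pos: [0.4993, -0.0823, 0.2255]
eef_rot: [0.001, 1.0, -0.0, -0.0]
ft_force: [-0.4, -0.6, -2.7]
width: 0.0268
grip_force: 40.0
{'time': 8.325, 'ee_pos': [0.499, -0.082, 0.226], 'eef_rot': [0.001, 1.0, -0.0, -0.0], 'joint_positions': [-0.436, 0.055, 0.533, 1.791, -0.029, 1.304, 1.672], 'ft_force': [-0.448, -0.627, -2.732], 'width': 0.027, 'grip_force': 39.999}
```

View pics/s1.png

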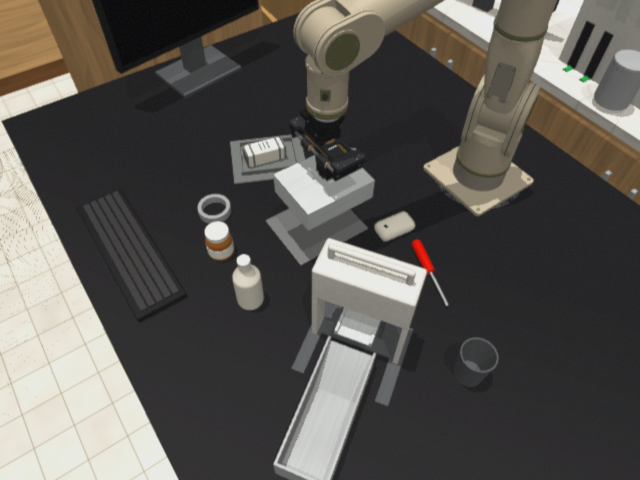

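The picture shows the cover level and right way up over the mat at (322,190), with the cartridge uncovered at (265,150). I centre it and lower it, slowly near the end.

```bash
python3 -m crank '[[[0,-0.5,0],0],[[0,-0.5,0.5],0],[[0,0,1],0],[[0,0,1],0],[[0,0,1],0],[[0,0,0.7],0],[[0,0,0.3],0],[[0,0,0.1],0],[[0,0,0],0]]'; python3 -m crank '[[[0,0,0.1],0],[[0,0,0.1],0],[[0,0,0.1],0],[[0,0,0],0]]'
```

```text
time: 9.5
ee_pos: [0.4997, -0.1118, 0.0881]
eef_rot: [0.001, 1.0, -0.0, 0.0]
ft_force: [-1.3, -0.4, -2.5]
width: 0.0269
grip_force: 40.0
time: 10.0
ee_pos: [0.4992, -0.1113, 0.0783]
eef_rot: [0.0, 1.0, 0.0, -0.0]
ft_force: [-0.1, -0.3, -2.5]
width: 0.0274
grip_force: 40.0
```

```bash
python3 -m crank '[[[0,0,0.1],0],[[0,0,0.1],0],[[0,0,0],0]]'; python3 -m crank '[[[0,0,0.1],0],[[0,0,0],0]]';
```

```text
time: 10.38
ee_pos: [0.4994, -0.1114, 0.073]
eef_rot: [0.001, 1.0, 0.0, -0.0]
ft_force: [-4.2, 0.6, 7.0]
width: 0.0268
grip_force: 40.0
time: 10.62
ee_pos: [0.5001, -0.1114, 0.0725]
eef_rot: [0.001, 1.0, 0.001, 0.001]
ft_force: [-16.9, 3.2, 37.0]
width: 0.0271
grip_force: 40.0
```

```bash
python3 -m crank '[[[0,0,-0.13],0],[[0,0,0],0]]'; python3 -m crank '[[[0,0,0],0],[[0,0,0],0],[[0,0,0],0],[[0,0,0],0],[[0,0,0],0]]' 1; python3 -m crank '[[[0,0,-0.3],0],[[0,0,-0.6],0],[[0,0,-1],0],[[0,-1,-1],0],[[0,-1,-1],0],[[0,-1,-1],0],[[0,-1,-0.5],0],[[0,-1,0],1],[[0,-1,0],1],[[0,-1,0],1],[[0,-1,0],0.1]]'
```

```text
time: 10.88
ee_pos: [0.4995, -0.1114, 0.0734]
eef_rot: [0.0, 1.0, 0.0, 0.0]
ft_force: [-0.3, 0.2, -3.5]
width: 0.0272
grip_force: 40.0
time: 11.5
ee_pos: [0.4994, -0.1114, 0.0734]
eef_rot: [0.0, 1.0, 0.0, 0.0]
ft_force: [0.1, 1.0, -1.2]
width: 0.069
grip_force: 0.0
time: 12.88
ee_pos: [0.4743, -0.3482, 0.236]
eef_rot: [0.216, 0.976, -0.0, 0.0]
ft_force: [-0.1, -0.9, 0.8]
width: 0.087
grip_force: 0.0
```

```bash
python3 - <<'E'
from h import *
s,im=snap('wrist','w3')
g=cv2.cvtColor(im,cv2.COLOR_RGB2HSV)
w=cv2.inRange(g,(0,0,150),(180,50,255)); w[310:]=0; w[:,400:]=0
for c in cv2.findContours(w,cv2.RETR_EXTERNAL,cv2.CHAIN_APPROX_NONE)[0]:
    if cv2.contourArea(c)>1500:
        P=np.array([onz('wrist',p,.058,s)[:2]*1000 for p in c[:,0]],np.float32); print(cv2.boundingRect(c),cv2.minAreaRect(P))
a=cv2.imread('pics/top0.png')[80:290,120:300]; a=cv2.resize(a,None,fx=2.8,fy=2.8,interpolation=cv2.INTER_CUBIC)
b=im[60:310,100:420,::-1]; b=cv2.resize(b,(294,230))
out=np.zeros((588,800,3),np.uint8); out[:,:504]=a; out[:230,506:]=b
cv2.imwrite('pics/c1.png',out)
E
```

```text
(240, 196, 64, 89) ((477.2670593261719, -407.84088134765625), (48.913307189941406, 93.51594543457031), 76.50473022460938)
```

View pics/c1.png

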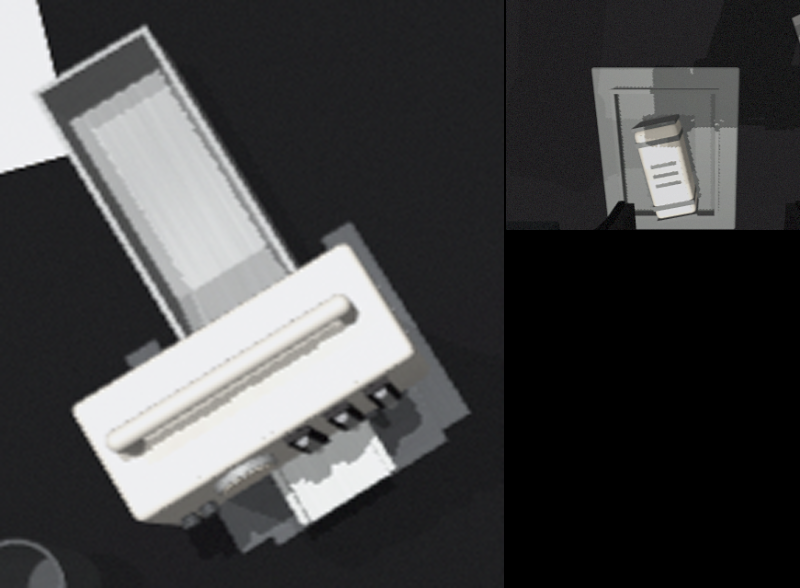

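The left crop shows the hood's top corners at full-image pixels (243.2,167.5), (267.5,205.7), (170,265) and (146.8,225.7), and the bin's far corners at (172.9,89.6) and (133.6,113.2). The dial and buttons stick out of its rear face. The inset shows the cartridge turned about 12° in the carrier. Both end caps fall outside the mask, so the mask's centre is the cartridge's centre.

```bash
python3 - <<'E'
from h import *
H=[onz('top',p,.278)[:2] for p in [(243.2,167.5),(267.5,205.7),(170,265),(146.8,225.7)]]  # far-right, rear-right, rear-left, far-left
H=np.array(H); print(H.round(3)); L=lambda a,b:np.linalg.norm(a-b).round(3)
print('side',L(H[0],H[1]),L(H[2],H[3]),'wid',L(H[0],H[3]),L(H[1],H[2]))
y=(H[3]-H[0]+H[2]-H[1]); y/=np.linalg.norm(y); x=np.array([y[1],-y[0]]); print('travel az',np.degrees(np.arctan2(x[1],x[0])))
c=H.mean(0); ax=c-.020*x; print('axle',ax)
B=np.array([onz('top',p,.07)[:2] for p in [(172.9,89.6),(133.6,113.2)]]); print('bin end',L(B[0],B[1]),((B.mean(0)-ax)@x).round(3),((B.mean(0)-ax)@y).round(3))
m=ax-.0*x
for n,p in (('grip x=-80',ax-.08*x),('cart c',ax)): print(n,p.round(3))
E
python3 -m crank '[[[0,0,0],-0.8],[[0,0,0],-0.63],[[0.6,-0.9,0.8],0],[[0.58,-1,0.8],0],[[0,0,1],0],[[0,0,0],0]]' 0.8
python3 - <<'E'
from h import *
s,im=snap('wrist','w4'); print(s['ee_pos'])
g=cv2.cvtColor(im,cv2.COLOR_RGB2HSV); w=cv2.inRange(g,(0,0,130),(180,60,255)); w[320:]=0;w[:,:200]=0;w[:,440:]=0
for c in cv2.findContours(w,cv2.RETR_EXTERNAL,cv2.CHAIN_APPROX_NONE)[0]:
    if cv2.contourArea(c)>300:
        P=np.array([onz('wrist',p,.058,s)[:2]*1000 for p in c[:,0]],np.float32); print(cv2.boundingRect(c),cv2.minAreaRect(P))
E
```

```text
[[0.697 0.156]
 [0.627 0.109]
 [0.515 0.28 ]
 [0.585 0.326]]
side 0.084 0.084 wid 0.203 0.204
travel az 33.194521125397486
axle [0.58930666 0.206617  ]
bin end 0.107 0.373 -0.001
grip x=-80 [0.522 0.163]
cart c [0.589 0.207]
time: 13.68
ee_pos: [0.426, -0.3937, 0.1563]
eef_rot: [0.117, 0.993, 0.001, -0.001]
ft_force: [-0.4, -0.3, 0.6]
width: 0.0695
grip_force: 0.0
[ 0.42595191 -0.39367074  0.1562688 ]
(226, 146, 210, 174) ((437.2420654296875, -394.7237548828125), (149.6974334716797, 145.06887817382812), 65.03904724121094)
```

View pics/w4.png

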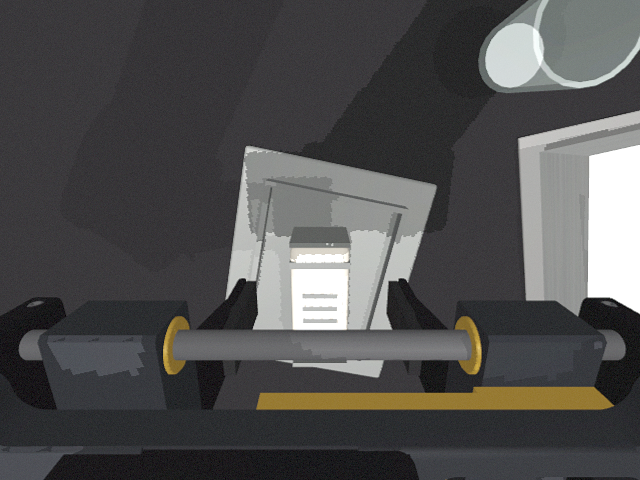

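The wrist view shows the cartridge in line with the tool, centred at u=320. Its near end runs from (320,247) at the top to (320,228) at the bottom, which both put that end 6 mm short of the TCP. I shift -14 mm in tool x, go down and grip near that end.

```bash
python3 -m crank '[[[-0.24,0,0.3],0],[[-0.23,0,0.8],0],[[0,0,1],0],[[0,0,1],0],[[0,0,0.8],0],[[0,0,0.35],0],[[0,0,0],0]]'; python3 -m crank '[[[0,0,0],0],[[0,0,0],0],[[0,0,0],0],[[0,0,0],0],[[0,0,0],0],[[0,0,0],0]]' 0.3 60; python3 -m crank '[[[0,0,-0.2],0],[[0,0,-0.4],0],[[0,0,-0.7],0],[[0,0,-1],0],[[0,0,-1],0],[[0,0,-1],0],[[0,0,-0.5],0],[[0,0,0],0]]'
python3 -c "
from h import *; snap('wrist','w5')"
```

```text
time: 14.6
ee_pos: [0.4409, -0.3978, 0.03]
eef_rot: [0.117, 0.993, 0.0, -0.0]
ft_force: [0.8, 0.1, -0.1]
width: 0.0697
grip_force: 0.0
time: 15.35
ee_pos: [0.4408, -0.3982, 0.0306]
eef_rot: [0.117, 0.993, -0.0, 0.001]
ft_force: [-1.5, 0.3, 6.7]
width: 0.0497
grip_force: 59.9
time: 16.35
ee_pos: [0.4409, -0.3981, 0.175]
eef_rot: [0.117, 0.993, -0.0, 0.001]
ft_force: [0.7, -0.2, -5.1]
width: 0.0497
grip_force: 59.9
```

View pics/w5.png

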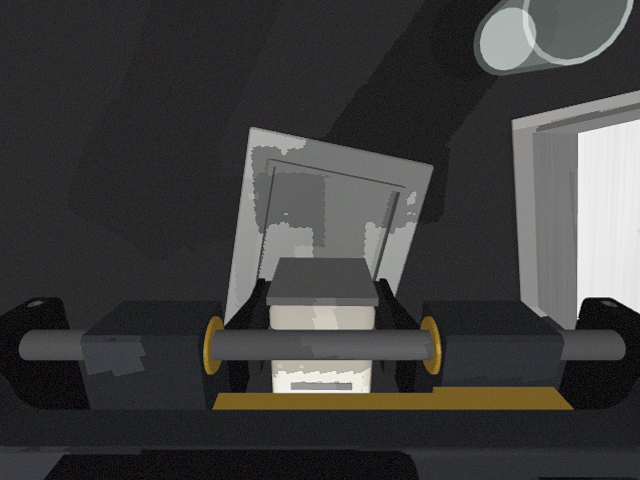

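The cartridge is held by its end, with the end face at v=258–305. Its nose droops about 2° and the beaker is undisturbed. Next I carry it over the cover to behind the chute and turn it in line.

```bash
python3 -m crank '[[[0.1,0.4,-0.5],0],[[0.15,0.7,-0.5],0],[[0.23,1,-0.5],0],[[0.23,1,-0.5],0],[[0.23,1,0],0],[[0.23,1,0],0],[[0.23,1,0],0],[[0.23,1,0],0],[[0.23,1,0],0],[[0.23,1,0],0],[[0.23,1,0],0],[[0.23,1,0],0]]'; python3 -m crank '[[[0.23,1,0],0],[[0.23,1,0],0],[[0.23,1,0],0],[[0.23,1,0],0],[[0.2,0.9,0],0],[[0.1,0.6,0],-0.83],[[0,0,0],-1],[[0,0,0],-1],[[0,0,0],-1],[[0,0,0],-1],[[0,0,0],-1],[[0,0,0],0]]'; python3 - <<'E'
from h import *
s=st(); T=R.from_quat(s['eef_rot']).as_matrix()
az=np.arctan2(T[1,0],T[0,0]); print('x az',np.degrees(az)%360)
t=np.array([.448,.115,.140])-s['ee_pos']; print('units',(T.T@t/.03).round(2),'turn',((np.degrees(az)%360)-213.2)/8)
E
```

```text
time: 17.9
ee_pos: [0.4427, -0.0548, 0.234]
eef_rot: [0.117, 0.993, 0.0, -0.0]
ft_force: [-0.6, -0.6, -4.5]
width: 0.0497
grip_force: 59.9
time: 19.4
ee_pos: [0.4455, 0.113, 0.2339]
eef_rot: [-0.286, 0.958, -0.0, -0.0]
ft_force: [-0.6, -1.2, -3.5]
width: 0.0498
grip_force: 59.9
{'time': 19.4, 'ee_pos': [0.445, 0.113, 0.234], 'eef_rot': [-0.286, 0.958, -0.0, -0.0], 'joint_positions': [-0.644, -0.056, 0.287, 1.872, 0.017, 1.324, 1.789], 'ft_force': [-0.637, -1.203, -3.503], 'width': 0.05, 'grip_force': 59.945}
x az 213.1957310174603
units [-0.11  0.01  3.13] turn -0.0005336228174606106
```

```bash
python3 -m crank '[[[-0.1,0,0.6],0],[[0,0,1],0],[[0,0,1],0],[[0,0,0.5],0],[[0,0,0],0],[[0,0,0],0]]'; python3 - <<'E'
from h import *
s=st(); im0,a=snap('top','t2'); s,w=snap('wrist','w6'); _,c=snap('scene','s2')
o=np.zeros((600,800,3),np.uint8)
o[:360,:400]=cv2.resize(a[130:310,100:300],(400,360)); o[:300,400:]=cv2.resize(w,(400,300)); o[300:,400:]=cv2.resize(c[210:390,270:510],(400,300))
cv2.imwrite('pics/c2.png',o[:,:,::-1])
E
```

```text
time: 20.15
ee_pos: [0.4492, 0.1148, 0.1421]
eef_rot: [-0.286, 0.958, 0.0, 0.001]
ft_force: [0.5, 0.2, -3.3]
width: 0.0498
grip_force: 59.9
{'time': 20.15, 'ee_pos': [0.449, 0.115, 0.142], 'eef_rot': [-0.286, 0.958, 0.0, 0.001], 'joint_positions': [-0.636, 0.031, 0.294, 1.99, -0.01, 1.12, 1.812], 'ft_force': [0.481, 0.157, -3.323], 'width': 0.05, 'grip_force': 59.946}
```

View pics/c2.png

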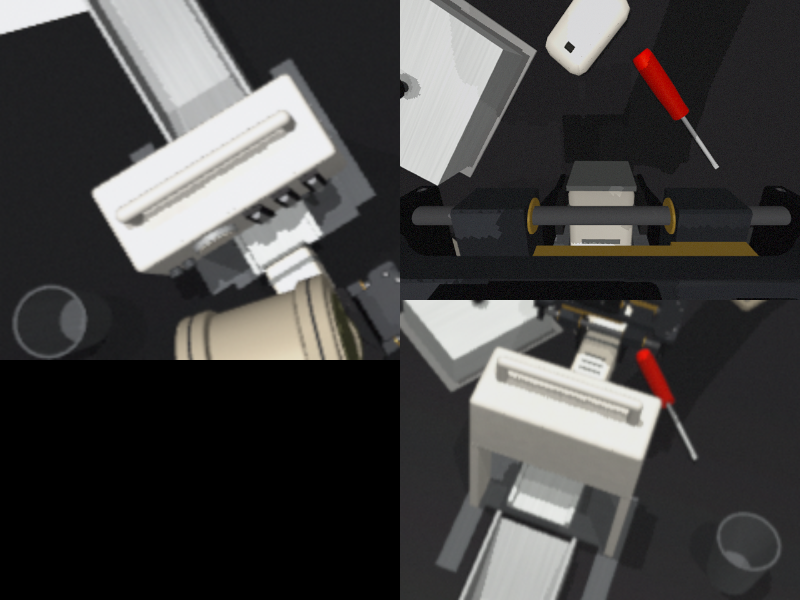

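The top crop shows the cartridge's nose at the tray's rear. The scene crop shows the tray level and clear under the hood. In c1 the bed's rear corners are at crop (303,525) and (393,467), so I check the centring with those in numbers.

```bash
python3 - <<'E'
from h import *
a=np.radians(33.2);x=np.array([np.cos(a),np.sin(a)]);y=np.array([-x[1],x[0]]);ax=np.array([.5893,.2066])
for c in [(303,525),(393,467),(278,470),(370,420)]:
    p=onz('top',(c[0]/2.8+120,c[1]/2.8+80),.10)[:2]-ax; print(c,(p@x*1000).round(1),(p@y*1000).round(1))
# cartridge front top edge in t2
im=cv2.imread('pics/t2.png'); 
for c in [(265,270),(318,248)]:
    p=onz('top',(c[0]/2+100,c[1]/2+130),.166)[:2]-ax; print('front',(p@x*1000).round(1),(p@y*1000).round(1))
s=sensors.read_state(); p=np.array(s['ee_pos'])[:2]-ax; print('tcp',p@x,p@y)
E
```

```text
(303, 525) -58.1 43.9
(393, 467) -56.4 -39.3
(278, 470) -10.6 38.5
(370, 420) -15.0 -43.1
front -66.7 23.4
front -76.1 -34.1
tcp -0.1676109990302985 -0.00012319588487449737
```

```bash
python3 -m crank '[[[-0.3,0,0],0],[[-0.5,0,0],0],[[-0.6,0,0],0],[[-0.6,0,0],0],[[-0.45,0,0],0],[[-0.2,0,0],0],[[0,0,0.2],0],[[0,0,0.15],0],[[0,0,0],0]]';  python3 -m crank '[[[0,0,0.06],0],[[0,0,0.06],0],[[0,0,0],0]]'
```

```text
time: 21.42
ee_pos: [0.5145, 0.1576, 0.1299]
eef_rot: [-0.286, 0.958, 0.0, -0.0]
ft_force: [-0.4, 1.3, -3.1]
width: 0.0495
grip_force: 59.9
time: 21.8
ee_pos: [0.515, 0.158, 0.1268]
eef_rot: [-0.286, 0.958, 0.0, -0.0]
ft_force: [0.8, -0.3, -3.3]
width: 0.0495
grip_force: 59.9
```

```bash
python3 -m crank '[[[0,0,0.06],0],[[0,0,0],0]]'; python3 -m crank '[[[0,0,0.05],0],[[0,0,0],0]]'
```

```text
time: 22.05
ee_pos: [0.515, 0.158, 0.1249]
eef_rot: [-0.286, 0.958, 0.0, -0.0]
ft_force: [0.3, 0.5, -3.5]
width: 0.0497
grip_force: 59.9
time: 22.3
ee_pos: [0.515, 0.158, 0.1234]
eef_rot: [-0.286, 0.958, 0.0, -0.0]
ft_force: [0.3, 0.4, -3.2]
width: 0.0495
grip_force: 59.9
```

```bash
python3 -m crank '[[[0,0,0.04],0],[[0,0,0],0]]'; python3 -m crank '[[[0,0,0],0],[[0,0,0],0],[[0,0,0],0]]' - 10;  python3 -m crank '[[[0,0,0],0],[[0,0,0],0]]' - 3
```

```text
time: 22.55
ee_pos: [0.5153, 0.1581, 0.1226]
eef_rot: [-0.286, 0.958, 0.0, 0.0]
ft_force: [-0.2, -0.8, -1.4]
width: 0.0491
grip_force: 59.9
time: 22.92
ee_pos: [0.5152, 0.1581, 0.1225]
eef_rot: [-0.286, 0.958, 0.0, 0.0]
ft_force: [0.2, -0.1, 0.3]
width: 0.0504
grip_force: 10.0
time: 23.18
ee_pos: [0.5152, 0.1581, 0.1225]
eef_rot: [-0.286, 0.958, 0.0, 0.0]
ft_force: [0.1, -0.1, 1.2]
width: 0.0499
grip_force: 3.0
```

```bash
python3 -m crank '[[[0,0,0],0],[[0,0,0],0],[[0,0,0],0]]' 0.75; python3 -m crank '[[[0.4,0,0],0],[[1,0,0],0],[[1,0,0],0],[[0.2,0,-0.5],0],[[0,0,-1],0],[[0,0,-1],0],[[0,0,0],0]]'; python3 - <<'E'
from h import *
st(); _,a=snap('top','t3'); s,w=snap('wrist','w7'); _,c=snap('scene','s3')
print(cv2.absdiff(a,cv2.cvtColor(cv2.imread('pics/t2.png'),cv2.COLOR_BGR2RGB))[100:180,130:240].mean())
# white cartridge in the wrist view?
g=cv2.cvtColor(w,cv2.COLOR_RGB2HSV); print((g[380:420,200:440,2]>150).mean())
E
```

```text
time: 23.55
ee_pos: [0.515, 0.1581, 0.1223]
eef_rot: [-0.286, 0.958, 0.0, -0.0]
ft_force: [0.6, -0.9, -0.2]
width: 0.0643
grip_force: 0.0
time: 24.42
ee_pos: [0.4513, 0.1159, 0.2003]
eef_rot: [-0.286, 0.958, 0.001, 0.003]
ft_force: [0.1, 0.5, -0.5]
width: 0.0653
grip_force: 0.0
{'time': 24.425, 'ee_pos': [0.451, 0.116, 0.2], 'eef_rot': [-0.286, 0.958, 0.001, 0.003], 'joint_positions': [-0.644, -0.022, 0.293, 1.913, 0.006, 1.245, 1.798], 'ft_force': [0.113, 0.459, -0.501], 'width': 0.065, 'grip_force': 0.0}
0.9521590909090909
0.0915625
```

```bash
python3 -m crank '[[[0,0,-1],0],[[0,0,-1],0],[[0,0.8,-1],0],[[0,1,-1],0],[[0,1,-1],0],[[0,1,-1],0],[[-1,1,-1],0],[[-1,0.2,-1],0],[[-1,0,0],0],[[-1,0,0],0],[[-1,0,0],0],[[-1,0,0],0]]' 0 20; python3 -m crank '[[[-1,0,0],0],[[-1,0,0],0],[[-1,0,0],0],[[-1,0,0],0],[[-1,0,0],0],[[-1,0,0],0],[[-1,0,0],0],[[-1,0,0],0],[[-1,0,0],0],[[-1,0,0],0]]'; python3 -c "
from h import *
s=st(); print(R.from_quat(s['eef_rot']).as_matrix().round(3))"
```

```text
time: 26.08
ee_pos: [0.519, 0.34, 0.4361]
eef_rot: [-0.286, 0.958, -0.0, -0.001]
ft_force: [0.4, -0.4, 0.2]
width: 0.0004
grip_force: 0.0
time: 27.32
ee_pos: [0.6781, 0.4342, 0.4019]
eef_rot: [-0.278, 0.96, 0.012, 0.01]
ft_force: [2.4, 4.7, 12.3]
width: 0.0003
grip_force: 0.0
{'time': 27.325, 'ee_pos': [0.678, 0.434, 0.402], 'eef_rot': [-0.278, 0.96, 0.012, 0.01], 'joint_positions': [-0.694, 1.016, 1.34, 0.162, -1.268, 2.057, 1.612], 'ft_force': [2.396, 4.72, 12.282], 'width': 0.0, 'grip_force': 0.0}
[[-0.845 -0.535  0.012]
 [-0.534  0.845  0.028]
 [-0.025  0.017 -1.   ]]
```

```bash
python3 -m crank '[[[-1,0,-1],0],[[-1,0,-1],0],[[-1,0,-1],0],[[-1,0,-1],0],[[-1,0,-1],0],[[-1,0,-1],0]]'; python3 -c "
from h import *
s=st(); print(R.from_quat(s['eef_rot']).as_matrix().round(3))"
```

```text
time: 28.08
ee_pos: [0.6614, 0.4192, 0.4939]
eef_rot: [-0.277, 0.958, 0.035, 0.063]
ft_force: [0.4, 0.6, -0.2]
width: 0.0001
grip_force: 0.0
{'time': 28.075, 'ee_pos': [0.661, 0.419, 0.494], 'eef_rot': [-0.277, 0.958, 0.035, 0.063], 'joint_positions': [-0.692, 0.899, 1.339, 0.162, -1.267, 2.058, 1.612], 'ft_force': [0.416, 0.589, -0.213], 'width': 0.0, 'grip_force': 0.0}
[[-0.838 -0.536  0.101]
 [-0.527  0.844  0.101]
 [-0.14   0.032 -0.99 ]]
```

```bash
python3 -m crank '[[[-1,0,-1],0],[[-1,0,-1],0],[[-1,0,-1],0],[[-1,0,-1],0],[[-1,0,-1],0],[[-1,0,-1],0],[[-1,0,-1],0],[[-1,0,-1],0],[[-1,0,-1],0],[[-1,0,-1],0]]'; python3 -c "
from h import *
s=st(); print(R.from_quat(s['eef_rot']).as_matrix().round(3))"
```

```text
time: 29.32
ee_pos: [0.6186, 0.3798, 0.6349]
eef_rot: [-0.274, 0.948, 0.071, 0.149]
ft_force: [-0.0, -0.2, -0.6]
width: 0.0003
grip_force: 0.0
{'time': 29.325, 'ee_pos': [0.619, 0.38, 0.635], 'eef_rot': [-0.274, 0.948, 0.071, 0.149], 'joint_positions': [-0.688, 0.711, 1.339, 0.162, -1.267, 2.058, 1.613], 'ft_force': [-0.004, -0.248, -0.612], 'width': 0.0, 'grip_force': 0.0}
[[-0.806 -0.54   0.243]
 [-0.497  0.84   0.217]
 [-0.321  0.054 -0.946]]
```

```bash
python3 -m crank '[[[1,0,0],0],[[1,0,0],0],[[1,0,0],0],[[1,0,0],0]]'; python3 -c "
from h import *
s=st(); print(R.from_quat(s['eef_rot']).as_matrix().round(3))"
```

```text
time: 29.82
ee_pos: [0.5342, 0.3293, 0.6085]
eef_rot: [-0.269, 0.947, 0.076, 0.157]
ft_force: [-1.5, 0.0, 2.7]
width: 0.0003
grip_force: 0.0
{'time': 29.825, 'ee_pos': [0.534, 0.329, 0.609], 'eef_rot': [-0.269, 0.947, 0.076, 0.157], 'joint_positions': [-1.44, 0.319, 1.317, 0.929, -0.498, 1.774, 1.75], 'ft_force': [-1.493, 0.011, 2.662], 'width': 0.0, 'grip_force': 0.0}
[[-0.806 -0.533  0.257]
 [-0.486  0.844  0.229]
 [-0.339  0.06  -0.939]]
```

```bash
python3 -m crank '[[[-1,-1,-0.5],0],[[-1,-1,-0.5],0],[[-1,-1,-0.5],0],[[-1,-1,-0.5],0],[[-1,-0.5,-1],0],[[-1,0,-1],0],[[-1,0,-1],0],[[-1,0,-1],0],[[-1,0,-1],0],[[-1,0,-1],0],[[-1,0,-1],0],[[-1,0,-1],0]]'; python3 -c "
from h import *
s=st(); print(R.from_quat(s['eef_rot']).as_matrix().round(3))"
```

```text
time: 31.32
ee_pos: [0.5748, 0.2706, 0.7731]
eef_rot: [-0.256, 0.93, 0.092, 0.248]
ft_force: [0.0, -0.2, -0.0]
width: 0.0001
grip_force: 0.0
{'time': 31.325, 'ee_pos': [0.575, 0.271, 0.773], 'eef_rot': [-0.256, 0.93, 0.092, 0.248], 'joint_positions': [-0.597, 0.506, 1.339, 0.162, -1.267, 2.058, 1.678], 'ft_force': [0.03, -0.241, -0.015], 'width': 0.0, 'grip_force': 0.0}
[[-0.746 -0.521  0.414]
 [-0.43   0.852  0.298]
 [-0.508  0.044 -0.86 ]]
```

```bash
python3 -m crank '[[[-1,-0.4,-1],0],[[-1,-0.4,-1],0],[[-1,-0.4,-1],0],[[-1,-0.3,-1],0],[[-1,0,-1],0],[[-1,0,-1],0],[[-1,0,-1],0],[[-1,0,-1],0],[[-1,0,-1],0],[[-1,0,-1],0],[[-1,0,-1],0]]'; python3 -c "
from h import *
s=st(); T=R.from_quat(s['eef_rot']).as_matrix();print(T.round(3), np.degrees(np.arccos(-T[2,2])),np.degrees(np.arctan2(T[1,2],T[0,2])))
t=np.array([.42,.097,.35])-s['ee_pos']; print('units',(T.T@t/.03).round(2))"
```

```text
time: 32.7
ee_pos: [0.4838, 0.1888, 0.8899]
eef_rot: [-0.244, 0.9, 0.114, 0.343]
ft_force: [-0.4, -0.1, -0.4]
width: 0.0004
grip_force: 0.0
{'time': 32.7, 'ee_pos': [0.484, 0.189, 0.89], 'eef_rot': [-0.244, 0.9, 0.114, 0.343], 'joint_positions': [-0.565, 0.302, 1.338, 0.162, -1.267, 2.058, 1.702], 'ft_force': [-0.382, -0.139, -0.388], 'width': 0.0, 'grip_force': 0.0}
[[-0.645 -0.517  0.562]
 [-0.361  0.855  0.372]
 [-0.674  0.037 -0.738]] 42.41858803664225 33.50750152254435
units [14.6  -2.18 10.95]
```

```bash
python3 -m crank '[[[0.5,-0.1,0.4],0],[[1,-0.15,0.75],0],[[1,-0.15,0.75],0],[[1,-0.15,0.75],0],[[1,-0.15,0.75],0],[[1,-0.15,0.75],0],[[1,-0.15,0.75],0],[[1,-0.15,0.75],0],[[1,-0.15,0.75],0],[[1,-0.15,0.75],0],[[1,-0.15,0.75],0],[[1,-0.15,0.75],0]]'; python3 -c "
from h import *
s=st(); T=R.from_quat(s['eef_rot']).as_matrix();print(np.degrees(np.arccos(-T[2,2])),np.degrees(np.arctan2(T[1,2],T[0,2])),np.degrees(np.arctan2(T[1,1],T[0,1])))
t=np.array([.42,.097,.30])-s['ee_pos']; print('units',(T.T@t/.03).round(2))"
```

```text
time: 34.2
ee_pos: [0.4103, 0.1462, 0.6533]
eef_rot: [-0.193, 0.907, 0.166, 0.336]
ft_force: [-1.2, -0.3, 0.3]
width: 0.0006
grip_force: 0.0
{'time': 34.2, 'ee_pos': [0.41, 0.146, 0.653], 'eef_rot': [-0.193, 0.907, 0.166, 0.336], 'joint_positions': [-0.404, -0.5, 0.092, 1.52, -0.207, 1.392, 1.642], 'ft_force': [-1.212, -0.333, 0.349], 'width': 0.001, 'grip_force': 0.0}
44.01997394672159 38.25604893006756 117.90064737680699
units [ 8.1  -3.59  7.94]
```

```bash
python3 -c "
from h import *
s=sensors.read_state(); T=R.from_quat(s['eef_rot']).as_matrix();print(T.round(3))
a=np.arctan2(-T[2,1],-T[2,0]); print('turn to level y: atan', np.degrees(np.arctan2(T[2,1],T[2,0])))
t=np.array([.449,.115,.30])-s['ee_pos']; print('units',(T.T@t/.03).round(2))"
```

```text
[[-0.7   -0.461  0.546]
 [-0.238  0.871  0.43 ]
 [-0.674  0.171 -0.719]]
turn to level y: atan 165.7423411353152
units [ 7.28 -3.52  8.72]
```

```bash
python3 -m crank '[[[0.4,-0.2,0.5],0],[[0.73,-0.35,0.87],0],[[0.73,-0.35,0.87],0],[[0.73,-0.35,0.87],0],[[0.73,-0.35,0.87],0],[[0.73,-0.35,0.87],0],[[0.73,-0.35,0.87],0],[[0.73,-0.35,0.87],0],[[0.73,-0.35,0.87],0],[[0.7,-0.35,0.87],0],[[0,0,0],-0.95]]'; python3 -c "
from h import *
s=st(); T=R.from_quat(s['eef_rot']).as_matrix();print(T.round(3));print(np.degrees(np.arccos(-T[2,2])),np.degrees(np.arctan2(T[1,2],T[0,2])),np.degrees(np.arctan2(T[1,1],T[0,1])))
t=np.array([.449,.115,.14])-s['ee_pos']; print('units',(T.T@t/.03).round(2))"
```

```text
time: 35.58
ee_pos: [0.4636, 0.1161, 0.3381]
eef_rot: [-0.258, 0.895, 0.146, 0.333]
ft_force: [1.0, 0.8, 0.4]
width: 0.0005
grip_force: 0.0
{'time': 35.575, 'ee_pos': [0.464, 0.116, 0.338], 'eef_rot': [-0.258, 0.895, 0.146, 0.333], 'joint_positions': [0.136, -0.471, -0.117, 2.167, -0.651, 0.936, 2.407], 'ft_force': [1.039, 0.847, 0.386], 'width': 0.0, 'grip_force': 0.0}
[[-0.644 -0.56   0.521]
 [-0.365  0.824  0.433]
 [-0.672  0.089 -0.735]]
42.66832144312032 39.72977290857822 124.19616978288474
units [ 4.76 -0.34  4.59]
```

```bash
python3 -m crank '[[[0.4,0,0.6],0],[[0.6,-0.1,0.9],0],[[0.6,-0.1,0.9],0],[[0.6,-0.1,0.9],0],[[0.6,-0.1,0.9],0],[[0.6,0,0.8],0],[[0.5,0,0.6],0],[[0.3,0,0.4],0],[[0,0,0],0]]'; python3 -c "
from h import *
s=st(); T=R.from_quat(s['eef_rot']).as_matrix();print(T.round(3));print(np.degrees(np.arccos(-T[2,2])),np.degrees(np.arctan2(T[1,2],T[0,2])),np.degrees(np.arctan2(T[1,1],T[0,1])))
a=np.radians(33.2);x=np.array([np.cos(a),np.sin(a),0]);y=np.array([-x[1],x[0],0]);p=np.array(s['ee_pos'])-[.5893,.2066,0]; print('chute',p@x,p@y)
print('1cm fwd units',(T.T@x*.01/.03).round(3)); snap('wrist','w8')"
```

```text
time: 36.7
ee_pos: [0.4968, 0.1403, 0.1407]
eef_rot: [-0.26, 0.897, 0.146, 0.327]
ft_force: [-0.9, 0.1, -0.2]
width: 0.0006
grip_force: 0.0
{'time': 36.7, 'ee_pos': [0.497, 0.14, 0.141], 'eef_rot': [-0.26, 0.897, 0.146, 0.327], 'joint_positions': [-0.697, -0.248, 0.553, 2.416, -0.704, 0.394, 2.603], 'ft_force': [-0.938, 0.102, -0.159], 'width': 0.001, 'grip_force': 0.0}
[[-0.651 -0.562  0.51 ]
 [-0.37   0.822  0.432]
 [-0.662  0.093 -0.743]]
41.97287555741613 40.28888153709847 124.3441555809321
chute -0.11370889412269408 -0.00482519094344636
1cm fwd units [-0.249 -0.007  0.221]
```

```bash
python3 -m crank '[[[0,0,0],0.8],[[-0.05,0.1,0.3],0.4],[[0.15,0.05,0.3],0],[[0,0,0],0]]'; cat > p.py <<'E'
from h import *
s=sensors.read_state(); T=R.from_quat(s['eef_rot']).as_matrix()
print('t',s['time'],'J',np.round(s['joint_positions'],3),'F',np.round(s['ft_force'],1))
print('tilt',np.degrees(np.arccos(-T[2,2])).round(1),'az',np.degrees(np.arctan2(T[1,2],T[0,2])).round(1),'yaz',np.degrees(np.arctan2(T[1,1],T[0,1])).round(1))
a=np.radians(33.2);x=np.array([np.cos(a),np.sin(a),0]);y=np.array([-x[1],x[0],0]);p=np.array(s['ee_pos'])-[.5893,.2066,0]; print('chute mm',(p@x*1000).round(1),(p@y*1000).round(1),(p[2]*1000).round(1))
print('1cm fwd',(T.T@x/3).round(3),'left',(T.T@y/3).round(3),'up',(T.T[:,2]/3).round(3))
E
python3 p.py
```

```text
time: 37.25
ee_pos: [0.5023, 0.1495, 0.1266]
eef_rot: [-0.182, 0.916, 0.172, 0.314]
ft_force: [0.4, -0.5, 0.4]
width: 0.0006
grip_force: 0.0
t 37.25 J [-0.637 -0.18   0.481  2.416 -0.878  0.371  2.577] F [ 0.4 -0.5  0.4]
tilt 42.0 az 40.1 yaz 116.8
chute mm -104.0 -0.2 126.6
1cm fwd [-0.247  0.036  0.221] left [0.071 0.325 0.027] up [-0.213  0.067 -0.248]
```

```bash
cat > tr.py <<'E'
from h import *
import sys
_,im=snap('scene',sys.argv[1]); g=cv2.cvtColor(im,cv2.COLOR_RGB2GRAY)
b=cv2.cvtColor(cv2.imread('pics/s2.png'),cv2.COLOR_BGR2GRAY)
m=vision.camera_model('scene'); M=np.array(m['camera_from_world']); f=240/np.tan(np.radians(m['vertical_fov'])/2)
a=np.radians(33.2);x=np.array([np.cos(a),np.sin(a)]);y=np.array([-x[1],x[0]])
for X,Y in ((85,38),(85,-38),(60,38),(60,-38)):
    w=np.array([.5893,.2066])+x*X/1000+y*Y/1000; c=M@[*w,.106,1]; u,v=int(round(m['cx']+f*c[0]/c[2])),int(round(m['cy']+f*c[1]/c[2]))
    k=6; t=b[v-k:v+k+1,u-k:u+k+1]; r_=cv2.matchTemplate(g[v-20:v+21,u-14:u+15],t,cv2.TM_CCOEFF_NORMED); _,mx,_,loc=cv2.minMaxLoc(r_)
    print((X,Y),(u,v),'std',t.std().round(0),'shift',loc[0]-8,loc[1]-14,'score',round(mx,2),'same',r_[14,8].round(2))
q=g[300:350,325:385]; print('diff roi',cv2.absdiff(q,b[300:350,325:385]).mean().round(2))
E
python3 tr.py s4; python3 -m crank '[[[-0.08,0.02,-0.06],0],[[-0.11,0.02,0.1],0],[[-0.11,0.02,0.1],0],[[-0.11,0.02,0.1],0],[[-0.11,0.02,0.1],0],[[-0.11,0.02,0.1],0],[[0,0,0],0]]'; python3 p.py; python3 tr.py s5
```

```text
(85, 38) (371, 344) std 67.0 shift 0 0 score 1.0 same 1.0
(85, -38) (337, 332) std 70.0 shift 0 0 score 1.0 same 1.0
(60, 38) (374, 334) std 61.0 shift 0 0 score 1.0 same 1.0
(60, -38) (341, 322) std 48.0 shift 0 0 score 1.0 same 1.0
diff roi 1.94
time: 38.17
ee_pos: [0.5219, 0.1636, 0.1298]
eef_rot: [-0.183, 0.915, 0.173, 0.314]
ft_force: [-0.1, 0.6, -0.3]
width: 0.0006
grip_force: 0.0
t 38.175 J [-0.703 -0.133  0.521  2.372 -0.9    0.364  2.573] F [-0.1  0.6 -0.3]
tilt 42.0 az 40.1 yaz 116.9
chute mm -80.0 0.9 129.8
1cm fwd [-0.247  0.036  0.221] left [0.071 0.325 0.027] up [-0.213  0.067 -0.248]
(85, 38) (371, 344) std 67.0 shift 0 0 score 1.0 same 1.0
(85, -38) (337, 332) std 70.0 shift 0 0 score 1.0 same 1.0
(60, 38) (374, 334) std 61.0 shift 0 0 score 1.0 same 1.0
(60, -38) (341, 322) std 48.0 shift 0 0 score 0.96 same 0.96
diff roi 7.94
```

```bash
python3 -m crank '[[[-0.1,0.015,0.09],0],[[-0.1,0.015,0.09],0],[[-0.1,0.015,0.09],0],[[0,0,0],0]]'; python3 p.py; python3 tr.py s6
python3 - <<'E'
import cv2,numpy as np
o=np.zeros((600,800,3),np.uint8)
for i,f in enumerate(('s4','s6')): o[:300,400*i:400*i+400]=cv2.resize(cv2.imread(f'pics/{f}.png')[230:380,280:480],(400,300),interpolation=cv2.INTER_CUBIC)
o[300:,:400]=cv2.resize(cv2.imread('pics/w8.png'),(400,300))
cv2.imwrite('pics/c3.png',o)
E
```

```text
time: 38.72
ee_pos: [0.5321, 0.1703, 0.1298]
eef_rot: [-0.183, 0.915, 0.173, 0.314]
ft_force: [0.2, 0.3, -0.3]
width: 0.0006
grip_force: 0.1
t 38.725 J [-0.753 -0.106  0.561  2.351 -0.922  0.361  2.582] F [ 0.2  0.3 -0.3]
tilt 42.0 az 40.1 yaz 116.9
chute mm -67.8 0.9 129.8
1cm fwd [-0.247  0.036  0.221] left [0.071 0.325 0.027] up [-0.213  0.067 -0.248]
(85, 38) (371, 344) std 67.0 shift 0 0 score 1.0 same 1.0
(85, -38) (337, 332) std 70.0 shift 0 0 score 1.0 same 1.0
(60, 38) (374, 334) std 61.0 shift 0 0 score 1.0 same 1.0
(60, -38) (341, 322) std 48.0 shift -1 2 score 0.81 same 0.81
diff roi 9.49
```

View pics/c3.png

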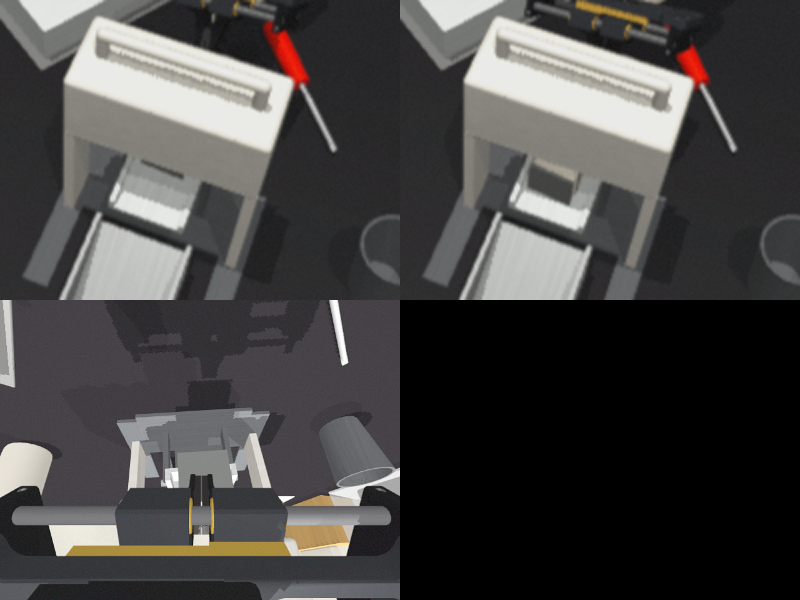

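In the crops the cartridge (s6) has moved straight along the level tray, its front foot at about (356,331), with the closed fingers behind it. The wrist view shows the bottle-side and pot-side things standing. I now ease it in about 1.5 mm steps, with a stop as soon as the tray moves.

```bash
cat >> tr.py <<'E'
S=[]
for X,Y in ((85,38),(85,-38)):
    w=np.array([.5893,.2066])+x*X/1000+y*Y/1000; c=M@[*w,.106,1]; u,v=int(round(m['cx']+f*c[0]/c[2])),int(round(m['cy']+f*c[1]/c[2]))
    S.append(cv2.matchTemplate(g[v-6:v+7,u-6:u+7],b[v-6:v+7,u-6:u+7],cv2.TM_CCOEFF_NORMED)[0,0])
print('STILL' if min(S)>.95 else 'MOVED'); sys.exit(0 if min(S)>.95 else 1)
E
python3 -c "
from h import *
a=np.radians(33.2);p=onz('scene',(356.5,331),.1)-[.5893,.2066,0];print('front x',p[0]*np.cos(a)+p[1]*np.sin(a))"
C="python3 -m crank"; T="python3 tr.py"
( $C '[[[-0.04,0.005,0.035],0],[[0,0,0],0]]' && $T a1 && $C '[[[-0.04,0.005,0.035],0],[[0,0,0],0]]' && $T a2 && $C '[[[-0.04,0.005,0.035],0],[[0,0,0],0]]' && $T a3 && $C '[[[-0.04,0.005,0.035],0],[[0,0,0],0]]' && $T a4  || $C '[[[0.1,-0.01,-0.09],0],[[0.5,-0.07,-0.45],0],[[0.7,-0.1,-0.65],0]]' ) | grep -E "same|ee_pos|STILL|MOVED"; python3 p.py | grep chute
```

```text
front x 0.06486862980881783
ee_pos: [0.5332, 0.1708, 0.1298]
(85, 38) (371, 344) std 67.0 shift 0 0 score 1.0 same 1.0
(85, -38) (337, 332) std 70.0 shift 0 0 score 1.0 same 1.0
(60, 38) (374, 334) std 61.0 shift 0 0 score 1.0 same 1.0
(60, -38) (341, 322) std 48.0 shift -1 2 score 0.81 same 0.8
STILL
ee_pos: [0.5347, 0.1717, 0.1299]
(85, 38) (371, 344) std 67.0 shift 0 0 score 1.0 same 1.0
(85, -38) (337, 332) std 70.0 shift 0 0 score 1.0 same 1.0
(60, 38) (374, 334) std 61.0 shift 0 0 score 1.0 same 1.0
(60, -38) (341, 322) std 48.0 shift -1 1 score 0.8 same 0.78
STILL
ee_pos: [0.536, 0.1726, 0.1299]
(85, 38) (371, 344) std 67.0 shift 0 0 score 1.0 same 1.0
(85, -38) (337, 332) std 70.0 shift 0 0 score 1.0 same 1.0
(60, 38) (374, 334) std 61.0 shift 0 0 score 1.0 same 1.0
(60, -38) (341, 322) std 48.0 shift -1 1 score 0.78 same 0.76
STILL
ee_pos: [0.5374, 0.1735, 0.1299]
(85, 38) (371, 344) std 67.0 shift 0 0 score 1.0 same 1.0
(85, -38) (337, 332) std 70.0 shift 0 0 score 1.0 same 1.0
(60, 38) (374, 334) std 61.0 shift 0 0 score 1.0 same 1.0
(60, -38) (341, 322) std 48.0 shift -1 1 score 0.78 same 0.74
STILL
chute mm -61.6 0.8 129.9
```

Still level; I keep easing with the same stop.

```bash
C="python3 -m crank"; T="python3 tr.py"
( $C '[[[-0.04,0.005,0.035],0],[[0,0,0],0]]' && $T b1 && $C '[[[-0.04,0.005,0.035],0],[[0,0,0],0]]' && $T b2 && $C '[[[-0.04,0.005,0.035],0],[[0,0,0],0]]' && $T b3 && $C '[[[-0.04,0.005,0.035],0],[[0,0,0],0]]' && $T b4 && $C '[[[-0.04,0.005,0.035],0],[[0,0,0],0]]' && $T b5 && $C '[[[-0.04,0.005,0.035],0],[[0,0,0],0]]' && $T b6 || $C '[[[0.1,-0.01,-0.09],0],[[0.5,-0.07,-0.45],0],[[0.7,-0.1,-0.65],0]]' ) | grep -E "ee_pos|STILL|MOVED|85|ft_f"; python3 p.py
```

```text
ee_pos: [0.5387, 0.1744, 0.1299]
ft_force: [-1.0, -0.0, -0.3]
(85, 38) (371, 344) std 67.0 shift 0 0 score 1.0 same 1.0
(85, -38) (337, 332) std 70.0 shift 0 0 score 0.99 same 0.99
STILL
ee_pos: [0.5401, 0.1752, 0.1299]
ft_force: [-0.8, -0.9, 1.2]
(85, 38) (371, 344) std 67.0 shift 0 0 score 1.0 same 1.0
(85, -38) (337, 332) std 70.0 shift 0 0 score 0.98 same 0.98
STILL
ee_pos: [0.5414, 0.1761, 0.13]
ft_force: [-0.6, -0.8, 1.2]
(85, 38) (371, 344) std 67.0 shift 0 0 score 1.0 same 1.0
(85, -38) (337, 332) std 70.0 shift 0 1 score 0.96 same 0.95
STILL
ee_pos: [0.5428, 0.1769, 0.13]
ft_force: [-0.4, 1.2, -0.1]
(85, 38) (371, 344) std 67.0 shift 0 0 score 0.99 same 0.99
(85, -38) (337, 332) std 70.0 shift 0 1 score 0.95 same 0.92
MOVED
ee_pos: [0.5042, 0.1535, 0.1308]
ft_force: [-0.3, -0.3, 0.3]
t 41.55 J [-0.6   -0.174  0.438  2.405 -0.881  0.382  2.57 ] F [-0.3 -0.3  0.3]
tilt 42.0 az 40.4 yaz 117.1
chute mm -100.2 2.2 130.8
1cm fwd [-0.247  0.035  0.221] left [0.071 0.325 0.028] up [-0.213  0.068 -0.248]
```

```bash
python3 tr.py c1s
```

```text
(85, 38) (371, 344) std 67.0 shift 0 0 score 0.99 same 0.99
(85, -38) (337, 332) std 70.0 shift 0 1 score 0.95 same 0.92
(60, 38) (374, 334) std 61.0 shift 0 0 score 0.99 same 0.99
(60, -38) (341, 322) std 48.0 shift 4 -10 score 0.75 same 0.47
diff roi 15.48
MOVED
```

```bash
sed -i 's/((85,38),(85,-38)):$/((85,38),(60,38)):/' tr.py; python3 -m crank '[[[-0.05,0.01,0.05],0],[[0,0,0],0]]'; python3 p.py | grep chute; python3 tr.py c2s | tail -1
```

```text
time: 41.85
ee_pos: [0.5077, 0.1542, 0.1309]
eef_rot: [-0.183, 0.915, 0.174, 0.314]
ft_force: [0.0, 0.4, -0.6]
width: 0.0006
grip_force: 0.0
chute mm -97.0 0.9 130.9
STILL
```

```bash
C="python3 -m crank"; T="python3 tr.py"
$C '[[[-0.125,0.015,0.112],0],[[-0.125,0.018,0.112],0],[[-0.125,0.018,0.112],0],[[-0.125,0.018,0.112],0],[[-0.125,0.018,0.112],0],[[-0.125,0.018,0.112],0],[[-0.125,0.018,0.112],0],[[-0.1,0.015,0.09],0],[[0,0,0],0]]' | grep ee_pos
python3 p.py | grep chute
( $T d0 && $C '[[[-0.04,0.005,0.035],0],[[0,0,0],0]]' && $T d1 && $C '[[[-0.04,0.005,0.035],0],[[0,0,0],0]]' && $T d2 && $C '[[[-0.04,0.005,0.035],0],[[0,0,0],0]]' && $T d3 && $C '[[[-0.04,0.005,0.035],0],[[0,0,0],0]]' && $T d4 && $C '[[[-0.04,0.005,0.035],0],[[0,0,0],0]]' && $T d5 || $C '[[[0.1,-0.01,-0.09],0],[[0.5,-0.07,-0.45],0],[[0.7,-0.1,-0.65],0]]' ) | grep -E "ee_pos|STILL|MOVED|,.38|roi|ft_f"; python3 p.py
```

```text
ee_pos: [0.5403, 0.1755, 0.1307]
chute mm -58.0 0.8 130.7
(85, 38) (371, 344) std 67.0 shift 0 0 score 0.99 same 0.99
(60, 38) (374, 334) std 61.0 shift 0 0 score 0.99 same 0.99
diff roi 15.5
STILL
ee_pos: [0.5416, 0.1761, 0.1308]
ft_force: [-0.1, -0.4, -0.1]
(85, 38) (371, 344) std 67.0 shift 0 0 score 0.99 same 0.99
(60, 38) (374, 334) std 61.0 shift 0 0 score 0.99 same 0.99
diff roi 15.47
STILL
ee_pos: [0.543, 0.177, 0.1308]
ft_force: [0.1, 0.2, 0.1]
(85, 38) (371, 344) std 67.0 shift 0 1 score 0.99 same 0.99
(60, 38) (374, 334) std 61.0 shift 0 0 score 0.99 same 0.99
diff roi 16.09
STILL
ee_pos: [0.5444, 0.1779, 0.1308]
ft_force: [0.2, 0.2, 0.5]
(85, 38) (371, 344) std 67.0 shift 0 1 score 0.99 same 0.96
(60, 38) (374, 334) std 61.0 shift 0 1 score 1.0 same 0.99
diff roi 18.51
STILL
ee_pos: [0.5457, 0.1788, 0.1308]
ft_force: [0.4, 0.2, 0.1]
(85, 38) (371, 344) std 67.0 shift 0 2 score 0.99 same 0.9
(60, 38) (374, 334) std 61.0 shift 0 1 score 0.99 same 0.97
diff roi 21.26
MOVED
ee_pos: [0.5006, 0.1497, 0.1313]
ft_force: [-1.2, -0.6, -2.6]
t 44.65 J [-0.684 -0.205  0.524  2.417 -0.81   0.371  2.516] F [-1.2 -0.6 -2.6]
tilt 42.0 az 40.3 yaz 117.0
chute mm -105.4 1.0 131.3
1cm fwd [-0.247  0.035  0.221] left [0.071 0.325 0.027] up [-0.213  0.068 -0.248]
```

```bash
python3 tr.py e1|grep -E "38|roi"; python3 -m crank '[[[0,0,0],0],[[0,0,0],0]]' >/dev/null; python3 tr.py e2|grep -E "38|roi";python3 -m crank '[[[0,0,0],0],[[0,0,0],0]]' >/dev/null; python3 tr.py e3|grep -E "38|roi"
```

```text
(85, 38) (371, 344) std 67.0 shift 0 3 score 0.9 same 0.64
(85, -38) (337, 332) std 70.0 shift -1 4 score 0.76 same 0.27
(60, 38) (374, 334) std 61.0 shift -1 4 score 0.99 same 0.93
(60, -38) (341, 322) std 48.0 shift 3 -4 score 0.86 same 0.61
diff roi 22.71
(85, 38) (371, 344) std 67.0 shift 0 4 score 0.81 same 0.47
(85, -38) (337, 332) std 70.0 shift 1 3 score 0.73 same 0.42
(60, 38) (374, 334) std 61.0 shift -2 8 score 0.98 same 0.91
(60, -38) (341, 322) std 48.0 shift 3 -3 score 0.86 same 0.55
diff roi 24.49
(85, 38) (371, 344) std 67.0 shift 0 4 score 0.88 same 0.57
(85, -38) (337, 332) std 70.0 shift 0 4 score 0.86 same 0.39
(60, 38) (374, 334) std 61.0 shift -1 6 score 0.99 same 0.91
(60, -38) (341, 322) std 48.0 shift 0 5 score 0.96 same 0.63
diff roi 18.35
```

The tray is going by itself with the fingers clear; I wait and watch the bin.

```bash
for i in 1 2 3; do python3 -m crank '[[[0,0,0],0],[[0,0,0],0],[[0,0,0],0],[[0,0,0],0]]' >/dev/null; python3 tr.py f$i|grep -E "\(85|\(60|roi"; done; python3 - <<'E'
from h import *
_,t=snap('top','t9'); g=cv2.imread('pics/t2.png'); 
for n,A,B,(x0,y0,x1,y1) in (('top bin',t[:,:,::-1],g,(130,85,235,190)),('scene bin',cv2.imread('pics/f3.png'),cv2.imread('pics/s2.png'),(270,335,380,480))):
    d=cv2.absdiff(A,B).max(2)[y0:y1,x0:x1]; ys,xs=np.nonzero(d>40); print(n,len(xs),xs.mean()+x0 if len(xs) else 0,ys.mean()+y0 if len(xs) else 0, (xs.min()+x0,xs.max()+x0,ys.min()+y0,ys.max()+y0) if len(xs) else '')
a=np.radians(33.2)
for n,z in(('top',.05),):
    d=cv2.absdiff(t[:,:,::-1],g).max(2)[85:190,130:235]; ys,xs=np.nonzero(d>40)
    if len(xs): p=onz('top',(np.median(xs)+130,np.median(ys)+85),z)-[.5893,.2066,0]; print('chute',p[0]*np.cos(a)+p[1]*np.sin(a),-p[0]*np.sin(a)+p[1]*np.cos(a))
E
```

```text
(85, 38) (371, 344) std 67.0 shift 0 0 score 1.0 same 1.0
(85, -38) (337, 332) std 70.0 shift 0 0 score 1.0 same 1.0
(60, 38) (374, 334) std 61.0 shift 0 0 score 1.0 same 1.0
(60, -38) (341, 322) std 48.0 shift 0 0 score 1.0 same 1.0
diff roi 0.74
(85, 38) (371, 344) std 67.0 shift 0 0 score 1.0 same 1.0
(85, -38) (337, 332) std 70.0 shift 0 0 score 1.0 same 1.0
(60, 38) (374, 334) std 61.0 shift 0 0 score 1.0 same 1.0
(60, -38) (341, 322) std 48.0 shift 0 0 score 1.0 same 1.0
diff roi 0.73
(85, 38) (371, 344) std 67.0 shift 0 0 score 1.0 same 1.0
(85, -38) (337, 332) std 70.0 shift 0 0 score 1.0 same 1.0
(60, 38) (374, 334) std 61.0 shift 0 0 score 1.0 same 1.0
(60, -38) (341, 322) std 48.0 shift 0 0 score 1.0 same 1.0
diff roi 0.73
top bin 562 193.8629893238434 163.855871886121 (np.int64(166), np.int64(213), np.int64(131), np.int64(188))
scene bin 805 331.9055900621118 409.64596273291926 (np.int64(306), np.int64(351), np.int64(373), np.int64(442))
chute 0.18531173714307653 -0.0008651878211934222
```

```bash
python3 - <<'E'
from h import *
a=np.radians(33.2);X=np.array([np.cos(a),np.sin(a)]);Y=np.array([-X[1],X[0]])
print('moving f2-f3',(cv2.absdiff(cv2.imread('pics/f2.png'),cv2.imread('pics/f3.png')).max(2)>40).sum())
for n,A,B,(x0,y0,x1,y1) in (('top','t9','t2',(130,85,235,190)),('scene','f3','s2',(270,335,380,480))):
    d=(cv2.absdiff(cv2.imread(f'pics/{A}.png'),cv2.imread(f'pics/{B}.png')).max(2)>30).astype(np.uint8); k=np.zeros_like(d);k[y0:y1,x0:x1]=d[y0:y1,x0:x1]
    k=cv2.morphologyEx(k,cv2.MORPH_OPEN,np.ones((2,2),np.uint8)); ys,xs=np.nonzero(k)
    for z in (.02,.06):
        P=np.array([onz(n,p,z)[:2] for p in zip(xs,ys)])-[.5893,.2066]; print(n,z,'x 2/50/98%',np.percentile(P@X*1000,[2,50,98]).round(),'y',np.percentile(P@Y*1000,[2,50,98]).round())
t=cv2.imread('pics/t9.png'); t0=cv2.imread('pics/top0.png')
for nm,(u,v) in dict(bottle=(332,160),jar=(403,168),tape=(454,194),pot=(127,290),beaker=(414,360)).items(): print(nm,cv2.absdiff(t,t0)[v-22:v+22,u-22:u+22].mean().round(1))
c=t[225:335,325:418]; g=cv2.cvtColor(t,cv2.COLOR_BGR2HSV); m=cv2.inRange(g,(0,0,200),(180,40,255)); k=np.zeros_like(m);k[215:340,315:425]=m[215:340,315:425]
q=max(cv2.findContours(k,cv2.RETR_EXTERNAL,cv2.CHAIN_APPROX_NONE)[0],key=cv2.contourArea); print('cover',cv2.minAreaRect(np.array([onz('top',p,.063)[:2]*1000 for p in q[:,0]],np.float32)))
E
```

```text
moving f2-f3 0
top 0.02 x 2/50/98% [155. 225. 294.] y [-28.  -1.  28.]
top 0.06 x 2/50/98% [142. 210. 276.] y [-31.  -5.  23.]
scene 0.02 x 2/50/98% [148. 222. 284.] y [-29.   4.  31.]Traceback (most recent call last):
  File "<stdin>", line 8, in <module>
  File "h.py", line 14, in onz
    o,d=ray(name,uv,s); return o+d*(z-o[2])/d[2]
        ~~~^^^^^^^^^^^
  File "h.py", line 7, in ray
    m=vision.camera_model(name); f=240/np.tan(np.radians(m['vertical_fov'])/2)
ValueError: time passes only in moves, steps and waits
```

```bash
python3 - <<'E'
from h import *
t=cv2.imread('pics/t9.png'); t0=cv2.imread('pics/top0.png')
for nm,(u,v) in dict(bottle=(332,160),jar=(403,168),tape=(454,194),pot=(127,290),beaker=(414,360)).items(): print(nm,cv2.absdiff(t,t0)[v-22:v+22,u-22:u+22].mean().round(1))
g=cv2.cvtColor(t,cv2.COLOR_BGR2HSV); m=cv2.inRange(g,(0,0,200),(180,40,255)); k=np.zeros_like(m);k[215:340,315:425]=m[215:340,315:425]
q=max(cv2.findContours(k,cv2.RETR_EXTERNAL,cv2.CHAIN_APPROX_NONE)[0],key=cv2.contourArea)
b=cv2.boxPoints(cv2.minAreaRect(q)); B=np.array([onz('top',p,.063)[:2] for p in b]); print('cover',B.mean(0).round(3),np.ptp(B,axis=0).round(3))
st()
E
```

```text
bottle 1.0
jar 1.0
tape 1.1
pot 1.1
beaker 1.3
cover [ 0.502 -0.111] [0.193 0.154]
{'time': 47.0, 'ee_pos': [0.501, 0.15, 0.131], 'eef_rot': [-0.183, 0.915, 0.174, 0.314], 'joint_positions': [-0.685, -0.203, 0.525, 2.416, -0.813, 0.371, 2.517], 'ft_force': [-0.001, -0.579, -0.668], 'width': 0.001, 'grip_force': 0.0}
```

The cover sits square on the mat, the bystanders haven't moved, the cartridge is at rest in the bin and the robot is clear of everything.

```bash
python3 -c "
from bench import r
print(r.close_job())"
```

```text
the job is handed in; nothing more can be done
None
```

The job is handed in at about 47 s: the cover is square on the mat, the cartridge tipped the tray by its own weight and came to rest with its middle about 35 mm inside the bin (its tail probably still on the ramp's foot), and the bottle, jar, tape roll and pot did not move; joint 7 once read 2.603 rad against its 2.6 limit.

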